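Clamp the marked-out plate in the machine vice

ROBOT

A 7-joint arm with a two-finger parallel gripper is mounted at the origin on a cart in front of the work surface, level with it; the furniture and walls round the work are solid. World frame = base frame: x ahead of the robot, y to its left, z up, the work surface at z = 0. Lengths are in m, angles in rad, forces in N, time in s.
With the tool pointing down it reaches from about 0.35 to 0.9 m from the base axis. Payload 19.9 kg.
Tool frame: the origin (TCP) lies midway between the tips of the shut fingers; the grasp point (between the pads) lies 19 mm behind it; z points along the fingers, y is the line along which they close (so a half turn about z gives the same grasp; the last joint's range is limited). The gripper opens to 85 mm and grips with 20 to 120 N. Pads are 22 mm wide; open, the fingers measure 114 mm over their backs; the gripper's body (76 mm by 85 mm) begins 54 mm behind the grasp point. The pads swing forward as they close: fully open they stand 13 mm farther back than shut.
Start: joints at [1.204, 0.417, -0.01, 1.614, 0.005, 1.111, -0.053], TCP at [0.199, -0.592, 0.231] pointing down, gripper open.
Joint ranges: [-2.81, 2.81], [-0.39, 2.02], [-1.27, 1.25], [0.06, 2.57], [-1.19, 4.33], [0.19, 2], [-2.82, 2.82]. Speed limits (rad/s): [1.89, 1.89, 2.39, 2.39, 3.01, 3.01, 3.01].

INTERFACE

Orientations are given as a 3x3 rotation matrix whose columns are the frame's x, y, z axes.
In Python, from cell import * gives the robot as it stands.
- The arm moves only by the tool move_arm, never from a script. Its argument "plan" is one flat list of numbers, 6 for each row, row after row: the shift along the tool's x, y, z in m, then the turn, a rotation vector about the tool's x, y, z in degrees. In form: [tx, ty, tz, ax, ay, az, tx, ty, tz, ax, ay, az, ...]. A call has 1 to 20 rows; each row shifts and turns the commanded pose from where the row before left it, along the tool's axes as they then stand; what a row does not reach is not made up. A row lasts 1/8 s, in which the tool goes at most 62.5 mm and 10.7 degrees, less where a joint would pass 70% of its speed; a pose out of reach is approached as far as the arm can. A call is refused whole if a number of a shift passes 0.0625 or a number of a turn 10.7, either way. A call with a gripper value outside its range is refused whole. "claw" is the closure in counts, from 0 (fully open) to 255 (shut), set as the call begins (left out, the last holds). The fingers move at their own pace and stop on an object; "force" is the grip in N (left out, the last holds). Time passes only in rows, so rows that do not move let the fingers close. It gives the time, the measured TCP pose, the force, the opening and the grip force at its end, in the units of the state.
- get_obs(): the state, without advancing time (a new reading comes with each control period).
- grab_frame(name): name is "scene" or "top" or "wrist"; returns a dict with "pixels" (384x512x3 uint8, blue, green, red), "mtx" (3x3 intrinsics, pixels), "cam_to_world" (4x4, takes a point from camera to world coordinates). Camera axes: x right, y up, looking along -z (the intrinsics and any distortion apply to the point x, -y, -z); pixel columns grow to the right and rows downward; lengths in m; the calibration is good to about 2 mm. A picture is of the moment at which its call begins. There is no depth.
- close_job(): hands the job in; it is judged then, once.
The state is a dict: "t": time; "joint_positions": joint angles; "dq": joint speeds; "tau": joint torques, N m; "tcp_pos": TCP position; "eef_rot": TCP orientation; "wrist_force": force on the tool from outside, world axes, zero at the start; "ft_torque": the same for the moment, N m; "finger_gap": opening from 0.0 (shut) to 1.0 (fully open); "gripper_force": force on a finger pad.
Only numpy, scipy, OpenCV 4.12 (cv2) and the standard library are available. Lean on these libraries where they do the work, as an engineer would, in place of code of your own. Each camera call takes 0.05 s, during which the arm holds its last target. There are 200 camera calls.

TASK

The aluminium plate lying flat on the granite surface plate is marked out and now needs its edge filed: slide it out over a side of the granite until it overhangs enough to get hold of, pick it up without letting it fall to the bench, and stand it on a long edge in the low open machine vice (the one with the round black push knob), down on the vice's bed and about central in the jaws. Then push that knob until the jaws grip the plate firmly, and leave it there, upright; the mug and the tape measure stay where they are.

Things in the scene. Friction and masses are not known exactly. Their poses are not given: they have to be found in the camera images.
- blank: flat plain aluminium plate, 140 x 100 x 6 mm, about 0.2 to 0.3 kg, with two 12 mm holes on its long centre line, 48 mm either side of the middle. Origin: centre of its underside as it lies; x along the 140 mm length, y along the 100 mm width, z up through the thickness.
- blank_edge_a (a point): middle of the plate's long edge on its own -y side, half way up the thickness
- blank_edge_b (a point): middle of the plate's long edge on its own +y side, half way up the thickness
- blank_end_a (a point): middle of the plate's short end on its own -x side, half way up the thickness
- blank_end_b (a point): middle of the plate's short end on its own +x side, half way up the thickness
- surface_plate: dark grey granite block with a flat top and upright sides, 240 (its x) x 200 (its y) mm, top 70 mm above the bench, heavy and immovable. From 10 to 70 mm up it is solid; below are short rubber feet. Origin: centre of its underside, on the bench. The aluminium plate starts lying on it with its long side roughly along the granite's x.
- vice: low dark blue-grey machine vice bolted to the bench, 175 mm long (its x). Origin: centre of its underside, on the bench; x points from the push knob to the fixed jaw, along the jaw travel; y along the 100 mm wide jaws. The flat bed between the jaws is 22 mm above the bench, the jaw tops 64 mm. The fixed jaw's face is at its x = +35 mm; the moving jaw's face is at x = 35 mm minus the opening.
- vice_mouth (a point): point on the bed at the foot of the fixed jaw's face, mid-width: vice x = 35 mm, y = 0, 22 mm above the bench
- vice_knob (a point): centre of the end face of the round black push knob (44 mm across, 26 mm long, axis level and 42 mm above the bench) on the 16 mm spindle of the moving jaw; the face looks to the vice's -x. It moves with the jaw; at opening g it lies at vice x = -138 mm - g. Between the knob and the vice's body 24 mm + g of spindle show.
- mug: white mug with grey dots, 91 mm high; origin under its middle. Leave it.
- tape_measure: yellow tape measure, 81 mm long, 68 mm high; origin under its middle. Leave it.
- vice_jaw: the vice's moving jaw, with spindle and knob. Origin: middle of its clamping face, 47.5 mm above the bench; axes as the vice's, so it lies at vice x = 35 mm minus the opening. Opening between the jaw faces: 0 shut, 45 mm widest, 20 to 30 mm at the start. The jaw slides with about 8 N of friction and stays where it is left; pushing the knob towards the vice (along the vice's +x) closes it.

How it is judged:
By the outcome, as a careful person would: the job done as asked, in the order asked, and still so for the second after the job is handed in, with the robot touching nothing.
It also fails if it takes over 64 s, if anything falls off the work surface, if the arm or the gripper's body presses on something with over 40 N, if the wrist force passes 120 N, or if a joint passes its speed limit or range.

## Working session

There is one attempt and no reset: what is moved stays moved. The work goes in short steps, Python scripts to look and compute and a tool call to move; the robot and the scene stay as the last step left them, time stands still between calls to the robot, and variables do not carry over. Pictures are saved under pics/ and viewed, at most 10 in all, crops included, and the job is handed in when it is done.

Besides the shell and the picture viewer there is one more tool, called as name(argument=value, ...) on one line, values as JSON. move_arm: Moves the arm, as the interface text tells. Its arguments: {"type":"object","properties":{"plan":{"type":"array"},"claw":{"type":"number"},"force":{"type":"number"}},"required":["plan"]}

```bash
mkdir -p pics; ls
python3 - <<'E'
from cell import *
import cv2,numpy as np
np.set_printoptions(precision=4,suppress=True)
o=get_obs();print(o)
for n in("scene","top"):
    f=grab_frame(n);cv2.imwrite(f"pics/{n}0.png",f["pixels"]);print(n,f["mtx"],f["cam_to_world"])
    np.savez(f"{n}0.npz",**f)
E
```

```text
pics
{'t': 0.0, 'joint_positions': array([ 1.2045,  0.418 , -0.0103,  1.6142,  0.0047,  1.1107, -0.053 ]), 'dq': array([ 0.0006, -0.0022, -0.0008,  0.0009,  0.0011, -0.0006, -0.0002]), 'tau': array([  0.0016, -86.4454,   0.6795, -43.4904,   0.0191,   0.0072,
        -0.    ]), 'tcp_pos': array([ 0.1993, -0.592 ,  0.2306]), 'eef_rot': array([[ 0.9477,  0.3191, -0.0005],
       [ 0.3191, -0.9477,  0.0012],
       [-0.0001, -0.0013, -1.    ]]), 'wrist_force': array([-0.5726,  0.0523, -0.1678]), 'ft_torque': array([ 0.0243, -0.0011,  0.0173]), 'gripper_force': 0.0, 'finger_gap': 0.9999667082345897}
scene [[418.3912   0.     265.3432]
 [  0.     418.3912 181.628 ]
 [  0.       0.       1.    ]] [[-0.6777  0.3755 -0.6322 -0.4351]
 [-0.7353 -0.3393  0.5866  0.7397]
 [ 0.0058  0.8624  0.5061  0.8173]
 [ 0.      0.      0.      1.    ]]
top [[497.0055   0.     259.7264]
 [  0.     497.0055 188.044 ]
 [  0.       0.       1.    ]] [[ 0.0037  0.9805 -0.1965  0.2396]
 [-0.9999  0.0057  0.0096 -0.1037]
 [ 0.0105  0.1964  0.9805  1.3834]
 [ 0.      0.      0.      1.    ]]
```

View pics/top0.png

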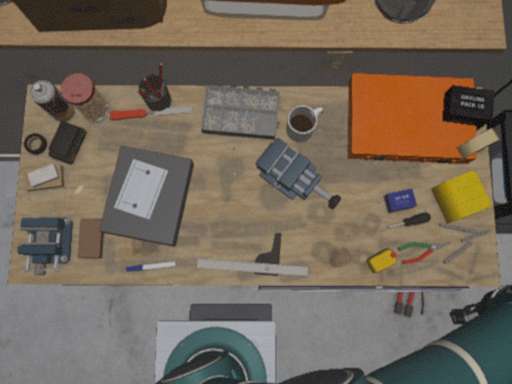

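View pics/scene0.png

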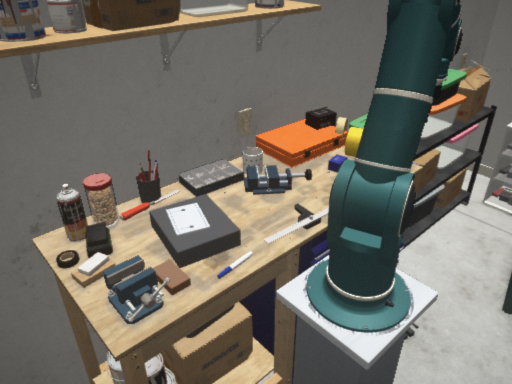

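The top view shows the granite at about (147,195) with the light plate on it at (141,189). The target vice is at (290,168), with its knob at about (334,201). The mug is at (301,122), and the vice at (45,243) is a decoy. Next I'll measure from enlarged crops.

```bash
cat > h.py <<'E'
import numpy as np,cv2
np.set_printoptions(precision=4,suppress=True)
def ray(f,uv):
    K=f["mtx"];T=f["cam_to_world"];p=np.linalg.solve(K,[uv[0],uv[1],1.]);d=T[:3,:3]@np.array([p[0],-p[1],-p[2]]);return T[:3,3],d
def at_z(f,uv,z):
    o,d=ray(f,uv);return o+d*(z-o[2])/d[2]
def proj(f,P):
    T=f["cam_to_world"];c=T[:3,:3].T@(np.asarray(P,float)-T[:3,3]);c=f["mtx"]@np.array([c[0],-c[1],-c[2]]);return c[:2]/c[2]
def crop(f,u0,v0,w,h,s):
    return cv2.resize(f["pixels"][v0:v0+h,u0:u0+w],None,fx=s,fy=s,interpolation=cv2.INTER_CUBIC)
E
python3 - <<'E'
from h import *
f=dict(np.load("top0.npz"))
m=np.hstack([crop(f,98,140,100,110,4),crop(f,250,130,100,110,4)]);cv2.imwrite("pics/c0.png",m)
g=cv2.cvtColor(f["pixels"],cv2.COLOR_BGR2GRAY)
b=(g>150).astype(np.uint8);b[:150]=0;b[225:]=0;b[:,:108]=0;b[:,175:]=0
c=max(cv2.findContours(b,0,2)[0],key=cv2.contourArea);r=cv2.boxPoints(cv2.minAreaRect(c))
w=np.array([at_z(f,p,.076) for p in r]);print(r);print(w,w.mean(0),[np.linalg.norm(w[i]-w[i-1]) for i in range(4)])
E
```

```text
[[114.1959 206.6907]
 [133.1134 157.5052]
 [167.0206 170.5464]
 [148.1031 219.7319]]
[[0.4489 0.2697 0.076 ]
 [0.584  0.2268 0.076 ]
 [0.5483 0.1337 0.076 ]
 [0.4145 0.1782 0.076 ]] [0.4989 0.2021 0.076 ] [np.float64(0.09771609063044266), np.float64(0.14173636994312483), np.float64(0.09973957084382148), np.float64(0.1410015736108475)]
```

View pics/c0.png

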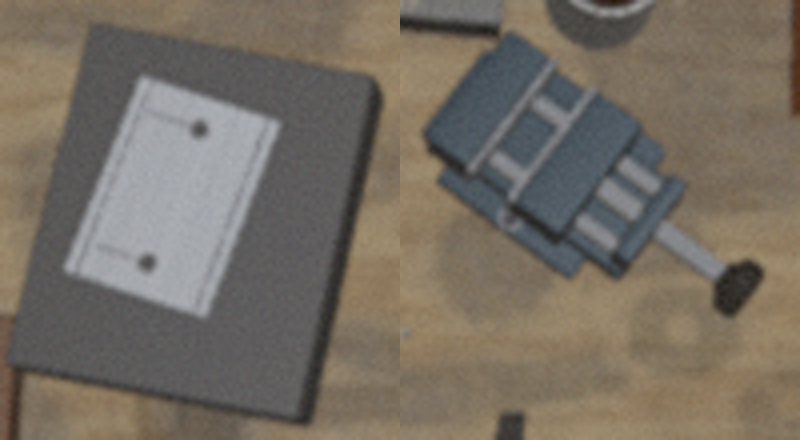

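The crop shows the granite top corners at about (93,25), (372,78), (297,418) and (10,362). The fixed jaw face line runs (556,62)–(472,172), the moving jaw face (592,92)–(514,197), and the knob is near (738,288).

Run:
```python
from h import *
f=dict(np.load("top0.npz"))
G=[at_z(f,(98+x/4,140+y/4),.07)for x,y in((93,25),(372,78),(298,418),(10,362))]
G=np.array(G);print(G,G.mean(0),[np.linalg.norm(G[i]-G[i-1]) for i in range(4)])
V=lambda x,y,z:at_z(f,(250+(x-400)/4,130+y/4),z)
for n,a,b in(("fix",(556,62),(472,172)),("mov",(592,92),(514,197)),("fixback",(508,33),(427,132)),("movback",(641,128),(555,235))):
    p,q=V(*a,.064),V(*b,.064);print(n,p,q,(p+q)/2,np.linalg.norm(p-q),np.degrees(np.arctan2(*(p-q)[[1,0]])))
print("knob",V(738,288,.045),"spindle",V(660,230,.045))
```

```text
[[0.6171 0.2623 0.07  ]
 [0.581  0.0708 0.07  ]
 [0.35   0.1123 0.07  ]
 [0.386  0.3035 0.07  ]] [0.4835 0.1873 0.07  ] [np.float64(0.23473162049423751), np.float64(0.19488293829389117), np.float64(0.23464778289759367), np.float64(0.1945675434119778)]
fix [ 0.6241 -0.1969  0.064 ] [ 0.5459 -0.139   0.064 ] [ 0.585  -0.1679  0.064 ] 0.09723430387187065 -36.52297975497462
mov [ 0.6029 -0.2215  0.064 ] [ 0.5287 -0.1676  0.064 ] [ 0.5658 -0.1945  0.064 ] 0.09168683664476794 -36.00521157825579
fixback [ 0.6446 -0.1639  0.064 ] [ 0.5738 -0.1082  0.064 ] [ 0.6092 -0.136   0.064 ] 0.09006777562583977 -38.14297331428055
movback [ 0.5776 -0.2548  0.064 ] [ 0.5025 -0.1952  0.064 ] [ 0.54  -0.225  0.064] 0.09578945346708066 -38.41325113102497
knob [ 0.4701 -0.3215  0.045 ] spindle [ 0.5102 -0.2688  0.045 ]
```

Measured so far, with sizes matching the given ones:

| Thing | Position (m) | Angle |
|---|---|---|
| Granite centre | (0.484, 0.187) | −10° |
| Plate centre | (0.499, 0.202) | long axis −17.6° |
| Vice axis | – | about 53° |

The plan has four stages:
1. Push the plate with the spread fingers from its far long edge, about 108 mm square to that edge, so it overhangs the −y side of the granite.
2. Grip the overhanging long edge with the tool level.
3. Turn the tool down, so the plate hangs upright below it, and lower it into the vice.
4. Push the knob.

move_arm(plan=[0.0363,-0.0448,0,0,0,0,0.0363,-0.0448,0,0,0,0,0.0363,-0.0448,0,0,0,0,0.0363,-0.0448,0,0,0,0,0.0363,-0.0448,0,0,0,0,0.0363,-0.0448,0,0,0,0,0.0363,-0.0448,0,0,0,0,0.0363,-0.0448,0,0,0,0,0.0363,-0.0448,0,0,0,0,0.0363,-0.0448,0,0,0,0,0.0363,-0.0448,0,0,0,0,0.0363,-0.0448,0,0,0,0,0.0363,-0.0448,0,0,0,0,0.0363,-0.0448,0,0,0,0,0.0363,-0.0448,0,0,0,0,0.0363,-0.0448,0,0,0,0], claw=0)

```text
t: 2.1
tcp_pos: [0.5216, 0.2739, 0.2309]
eef_rot: [[0.948, 0.318, -0.0], [0.318, -0.948, -0.0], [-0.0, 0.0, -1.0]]
wrist_force: [0.5, -1.3, 0.9]
finger_gap: 1.0
gripper_force: 0.0
```

move_arm(plan=[0,0,0,0,0,-9,0,0,0,0,0,-9,0,0,0,0,0,-9,0,0,0,0,0,-9,0,0,0,0,0,-9,0,0,0,0,0,-8.8,0,0,0,0,0,0])

```text
t: 2.98
tcp_pos: [0.5211, 0.2721, 0.2309]
eef_rot: [[0.303, 0.953, -0.001], [0.953, -0.303, 0.0], [-0.0, -0.001, -1.0]]
wrist_force: [1.1, 0.6, 0.7]
finger_gap: 1.002
gripper_force: 0.0
```

Run:
```python
from cell import *
from h import *
o=get_obs();print(o["t"],o["joint_positions"],o["tcp_pos"],o["eef_rot"],o["wrist_force"])
f=grab_frame("wrist");cv2.imwrite("pics/w1.png",f["pixels"]);np.savez("w1.npz",**f)
t=grab_frame("top");cv2.imwrite("pics/t1.png",t["pixels"]);np.savez("t1.npz",**t)
```

```text
2.975 [ 0.1258  0.489  -0.8818  1.6873  0.4058  1.1606 -1.1722] [0.5211 0.2721 0.2309] [[ 0.3032  0.9529 -0.0008]
 [ 0.9529 -0.3032  0.0001]
 [-0.0001 -0.0008 -1.    ]] [1.0696 0.6184 0.7139]
```

View pics/w1.png

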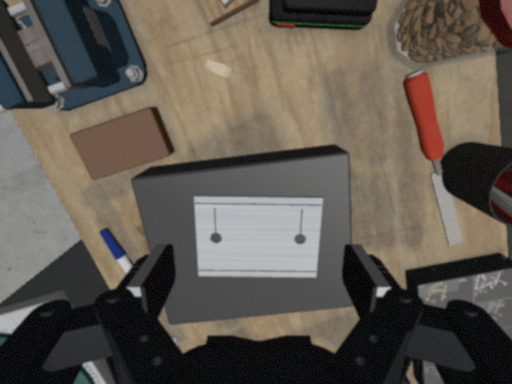

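The wrist view shows the plate at about (196–322, 197–277) with its holes at (216,238) and (300,239). The granite's far edge runs along rows 150–180. I'll measure the plate from here and fit a simple kinematic model of the arm.

Run:
```python
from cell import *
from h import *
from itertools import product
from scipy.optimize import least_squares
from scipy.spatial.transform import Rotation as R
f=dict(np.load("w1.npz"));print(proj(f,[.5211,.2721,.07]))
g=cv2.cvtColor(f["pixels"],cv2.COLOR_BGR2GRAY)
b=(g>150).astype(np.uint8);b[:185]=0;b[290:]=0;b[:,:180]=0;b[:,335:]=0
c=max(cv2.findContours(b,0,2)[0],key=cv2.contourArea);r=cv2.boxPoints(cv2.minAreaRect(c))
w=np.array([at_z(f,p,.076) for p in r]);print(w[:,:2],w.mean(0),[np.linalg.norm(w[i]-w[i-1]) for i in range(4)])
D=[([1.2045,.418,-.0103,1.6142,.0047,1.1107,-.053],[.1993,-.592,.2306],[[.9477,.3191,-.0005],[.3191,-.9477,.0012],[-.0001,-.0013,-1]])]
o=get_obs();D.append((o["joint_positions"],o["tcp_pos"],o["eef_rot"]))
def fk(q,s,p):
    y0,y7,h,L1,L2,L3=p
    z=lambda a:R.from_euler('z',a).as_matrix();y=lambda a:R.from_euler('y',a).as_matrix();e=np.array([0,0,1.])
    A=z(y0+s[0]*q[0])@y(q[1]);P=np.array([0,0,h])+A@e*L1;A=A@z(s[1]*q[2])@y(q[3]);P=P+A@e*L2
    A=A@z(s[2]*q[4])@y(q[5]);P=P+A@e*L3;return P,A@z(y7+s[3]*q[6])
best=[]
for s in product((1,-1),repeat=4):
  for y0,y7 in product((-2.5,-1.2,0,1.2,2.5),(-1.6,0,1.6,3.1)):
    def res(p):
        return np.concatenate([np.r_[P-d[1],(.3*(A-np.array(d[2]))).ravel()] for d in D for P,A in[fk(d[0],s,p)]])
    l=least_squares(res,[y0,y7,.35,.45,.45,.25]);best.append((l.cost,s,l.x))
best.sort(key=lambda t:t[0])
for b in best[:3]:print(b)
```

```text
[257.0266 174.7785]
[[0.4117 0.1794]
 [0.4492 0.2713]
 [0.581  0.2275]
 [0.5561 0.1312]] [0.4995 0.2023 0.076 ] [np.float64(0.15227622899710713), np.float64(0.09929970909604371), np.float64(0.13891211912698279), np.float64(0.09946843433079637)]
(np.float64(9.324374762245485e-06), (-1, -1, -1, -1), array([-0.0492,  1.5216, -7.4624,  0.4848,  0.467 , -7.4548]))
(np.float64(9.324374762252183e-06), (-1, -1, -1, -1), array([-0.0492,  1.5216, -7.4624,  0.4848,  0.467 , -7.4548]))
(np.float64(9.324374762253356e-06), (-1, -1, -1, -1), array([-0.0492, -4.7616, -7.4624,  0.4848,  0.467 , -7.4548]))
```

The plate estimate agrees at (0.4995, 0.2023), and the arm model fits (z-y-z-y-z-y-z, L1≈0.485, L2≈0.467). I'll use it to check which level-grasp headings are reachable.

```bash
cat > kin.py <<'E'
from h import *
from scipy.optimize import least_squares
from scipy.spatial.transform import Rotation as R
LO=np.array([-2.81,-.39,-1.27,.06,-1.19,.19,-2.82]);HI=np.array([2.81,2.02,1.25,2.57,4.33,2,2.82])
PR=[-.0492,1.5216,.36,.4848,.467,.3676]
z=lambda a:R.from_euler('z',a).as_matrix();y=lambda a:R.from_euler('y',a).as_matrix();e=np.array([0,0,1.])
def fk(q,p=PR,full=0):
    y0,y7,h,L1,L2,L3=p
    A=z(y0-q[0])@y(q[1]);E=np.array([0,0,h])+A@e*L1;A=A@z(-q[2])@y(q[3]);W=E+A@e*L2
    A=A@z(-q[4])@y(q[5]);P=W+A@e*L3;A=A@z(y7-q[6]);return (P,A,E,W) if full else (P,A)
def ik(P,Rt,q0,w=0.003,p=PR):
    def res(q):
        a,A=fk(q,p);return np.r_[(a-P)*10,R.from_matrix(A.T@Rt).as_rotvec()*3,w*(q-q0)]
    l=least_squares(res,np.clip(q0,LO+.03,HI-.03),bounds=(LO+.02,HI-.02));a,A=fk(l.x,p)
    return l.x,np.linalg.norm(a-P),np.linalg.norm(R.from_matrix(A.T@Rt).as_rotvec())
E
python3 - <<'E'
from kin import *
qc=np.array([.1258,.489,-.8818,1.6873,.4058,1.1606,-1.1722])
rng=np.random.default_rng(0)
for pit in(0,10,20):
 for yaw in(30,45,60,72):
  for s in(1,-1):
   c=np.radians(yaw);t=np.radians(pit);d=np.array([np.cos(c)*np.cos(t),np.sin(c)*np.cos(t),-np.sin(t)])
   yv=s*np.array([np.cos(c)*np.sin(t),np.sin(c)*np.sin(t),np.cos(t)])
   Rt=np.c_[np.cross(yv,d),yv,d];P=np.array([.455,.08,.073])
   sol=[]
   for k in range(15):
     q0=qc if k==0 else rng.uniform(LO,HI);q,e1,e2=ik(P,Rt,q0)
     if e1<.003 and e2<.02:sol.append((np.abs(q-qc).max(),q))
   if sol:
     sol.sort(key=lambda t:t[0]);q=sol[0][1];_,_,E,W=fk(q,full=1);print(pit,yaw,s,len(sol),q,"E",E,"W",W)
   else:print(pit,yaw,s,"none")
E
```

```text
0 30 1 4 [ 2.0378  1.9708 -0.5874  2.4245 -1.17    0.2585 -2.586 ] E [-0.2204 -0.3883  0.1712] W [ 0.1366 -0.1038  0.073 ]
0 30 -1 3 [ 2.0378  1.9708 -0.5874  2.4245 -1.17    0.2585  0.5556] E [-0.2204 -0.3883  0.1712] W [ 0.1366 -0.1038  0.073 ]
0 45 1 5 [ 2.0341  2.     -0.8314  2.296   0.3212  0.3711  2.049 ] E [-0.2161 -0.3842  0.1583] W [ 0.1951 -0.1799  0.073 ]
0 45 -1 8 [ 1.4917  1.5342 -0.5734  2.296  -1.17    0.7462  0.2304] E [ 0.0145 -0.4843  0.3777] W [ 0.1951 -0.1799  0.073 ]
0 60 1 7 [ 1.8768  2.     -1.0197  2.1305  0.4306  0.6778  1.817 ] E [-0.1533 -0.4133  0.1583] W [ 0.2712 -0.2384  0.073 ]
0 60 -1 6 [ 1.4105  1.4705 -0.6615  2.1304 -0.7834  0.8229 -0.2493] E [ 0.0535 -0.4794  0.4085] W [ 0.2712 -0.2384  0.073 ]
0 72 1 7 [ 1.7228  2.     -1.138   1.9832  0.4291  0.9087  1.7552] E [-0.0881 -0.4319  0.1583] W [ 0.3414 -0.2696  0.073 ]
0 72 -1 5 [ 1.0749  1.2947 -0.4639  1.9832 -0.8778  1.159  -0.2524] E [ 0.2015 -0.4207  0.4922] W [ 0.3414 -0.2696  0.073 ]
10 30 1 3 [ 1.98    1.9069 -0.7055  2.5392  3.8453  0.21   -1.4513] E [-0.2025 -0.4104  0.2001] W [ 0.1415 -0.10
[... 957 characters left out ...]
5995  0.21    0.4692] E [-0.1473 -0.4541  0.2755] W [ 0.2107 -0.1643  0.1987]
20 45 -1 4 [ 1.8353  1.746  -1.0535  2.4745  1.5996  0.21   -2.6724] E [-0.1473 -0.4541  0.2755] W [ 0.2107 -0.1643  0.1987]
20 60 1 7 [ 1.791   1.8561 -1.232   2.2932  0.9949  0.5983  1.0732] E [-0.1238 -0.4484  0.2235] W [ 0.2823 -0.2192  0.1987]
20 60 -1 8 [ 1.5907  1.4378 -1.0103  2.2932 -0.0768  0.3597 -1.1053] E [-0.0332 -0.4794  0.4243] W [ 0.2823 -0.2192  0.1987]
20 72 1 8 [ 1.6309  1.7388 -1.25    2.1401  0.6492  0.7358  1.3914] E [-0.0521 -0.4751  0.2789] W [ 0.3483 -0.2485  0.1987]
20 72 -1 6 [ 1.1979  1.0919 -0.6925  2.1401 -0.7203  0.7696 -0.5353] E [ 0.1368 -0.4079  0.5834] W [ 0.3483 -0.2485  0.1987]
```

The level grasp is reachable at heading 72°. Now I'll lower the spread fingers behind the plate's far edge.

move_arm(plan=[0,0,0.04,0,0,0,0,0,0.04,0,0,0,0,0,0.04,0,0,0,0,0,0.03,0,0,0,0,0,0.01,0,0,0,0,0,0.005,0,0,0,0,0,0.0,0,0,0])

```text
t: 3.95
tcp_pos: [0.5215, 0.2726, 0.067]
eef_rot: [[0.303, 0.953, 0.001], [0.953, -0.303, 0.0], [0.001, 0.001, -1.0]]
wrist_force: [-0.1, 0.4, 0.4]
finger_gap: 0.998
gripper_force: 0.0
```

move_arm(plan=[0,0,0.002,0,0,0,0,0,0.002,0,0,0,0,0,0,0,0,0])

```text
t: 4.32
tcp_pos: [0.5212, 0.2723, 0.0624]
eef_rot: [[0.302, 0.953, 0.0], [0.953, -0.302, 0.0], [0.0, 0.0, -1.0]]
wrist_force: [-0.2, -0.3, 0.6]
finger_gap: 0.999
gripper_force: 0.0
```

Run:
```python
from cell import *
from h import *
o=get_obs();print(o["joint_positions"],o["tcp_pos"],o["wrist_force"])
f=grab_frame("wrist");cv2.imwrite("pics/w2.png",f["pixels"])
```

```text
[ 0.0213  0.689  -0.7461  1.8111  0.5943  0.8799 -1.3122] [0.5212 0.2723 0.0624] [-0.1813 -0.3244  0.5973]
```

View pics/w2.png

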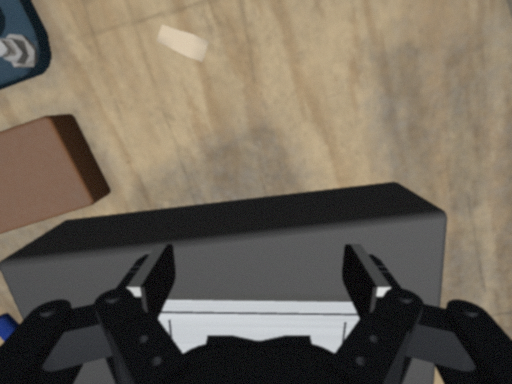

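The wrist view shows the finger tips just beyond the plate's far edge (row ~302), above the granite. I'll lower 3 mm more and push.

move_arm(plan=[0,0,0.003,0,0,0,-0.005,0,0,0,0,0,-0.008,0,0,0,0,0,-0.008,0,0,0,0,0,-0.01,0,0,0,0,0,-0.01,0,0,0,0,0,-0.01,0,0,0,0,0,-0.01,0,0,0,0,0,-0.01,0,0,0,0,0,-0.01,0,0,0,0,0,-0.008,0,0,0,0,0,-0.006,0,0,0,0,0,-0.005,0,0,0,0,0,-0.004,0,0,0,0,0,-0.002,0,0,0,0,0,0,0,0,0,0,0])

```text
t: 6.38
tcp_pos: [0.489, 0.1712, 0.0593]
eef_rot: [[0.302, 0.953, -0.0], [0.953, -0.302, -0.0], [-0.0, -0.0, -1.0]]
wrist_force: [-0.6, -0.1, -0.4]
finger_gap: 1.0
gripper_force: 0.0
```

Run:
```python
from cell import *
from h import *
o=get_obs();print(o["joint_positions"],o["tcp_pos"],o["wrist_force"])
f=grab_frame("wrist");np.savez("w3.npz",**f)
t=grab_frame("top");np.savez("t3.npz",**t)
s=grab_frame("scene");np.savez("s3.npz",**s)
cv2.imwrite("pics/m3.png",np.hstack([cv2.resize(f["pixels"],(400,300)),crop(t,90,140,133,100,3)[:300,:400]]))
```

```text
[ 0.2157  0.5968 -0.7662  1.9861  0.5809  0.7896 -1.1968] [0.489  0.1712 0.0593] [-0.6212 -0.075  -0.4163]
```

View pics/m3.png

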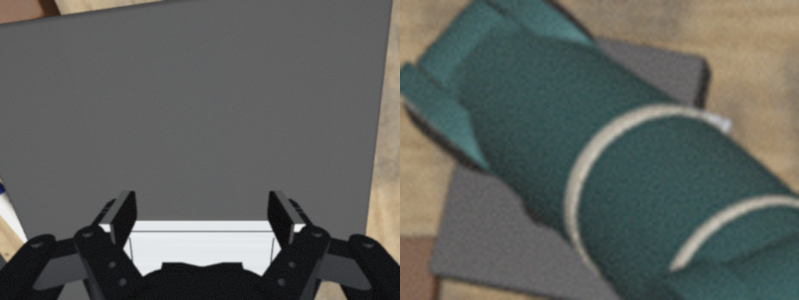

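The wrist view shows the plate in contact between the fingers, with its far edge at row ~221 (~283 full-size). I'll compute where that edge is.

Run:
```python
from h import *
f=dict(np.load("w3.npz"))
g=cv2.cvtColor(f["pixels"],cv2.COLOR_BGR2GRAY).astype(int)
E=[]
for u in(190,220,256,290,320):
    c=g[250:310,u];v=250+np.argmax(np.diff(c))+1;P=at_z(f,(u,v),.076);E.append(P);print(u,v,P)
E=np.array(E);print(np.degrees(np.arctan2(*(E[-1]-E[0])[[1,0]])))
C=np.array([.4835,.1873]);a=np.radians(-10.2);yl=np.array([-np.sin(a),np.cos(a)])
p=E[:,:2].mean(0);n=np.array([.302,.953]);near=p-n*.1;ctr=p-n*.05;print("near",near,"overhang local",-(near-C)@yl-.1,"ctr",ctr)
```

```text
190 283 [0.4545 0.1714 0.076 ]
220 283 [0.469  0.1668 0.076 ]
256 283 [0.4864 0.1613 0.076 ]
290 283 [0.5028 0.1561 0.076 ]
320 283 [0.5173 0.1515 0.076 ]
-17.522238436017982
near [0.4558 0.0661] overhang local 0.024157197627497795 ctr [0.4709 0.1138]
```

The plate is square to the fingers and overhangs 24 mm. I'll push 17 mm more.

move_arm(plan=[-0.004,0,0,0,0,0,-0.006,0,0,0,0,0,-0.004,0,0,0,0,0,-0.002,0,0,0,0,0,-0.001,0,0,0,0,0,0,0,0,0,0,0])

```text
t: 7.28
tcp_pos: [0.4839, 0.155, 0.0593]
eef_rot: [[0.302, 0.953, -0.0], [0.953, -0.302, -0.0], [-0.0, -0.0, -1.0]]
wrist_force: [-0.2, -0.1, -0.4]
finger_gap: 0.999
gripper_force: 0.0
```

Run:
```python
from cell import *
from kin import *
o=get_obs();q=o["joint_positions"];print(q,o["tcp_pos"],o["wrist_force"])
# model check at several yaw/pitch targets starting from here, pull back 12mm and up first
n=np.array([.302,.953,0]);print(fk(q)[0]-o["tcp_pos"])
```

```text
[ 0.2497  0.5828 -0.7699  2.0102  0.5777  0.7775 -1.1728] [0.4839 0.155  0.0593] [-0.2462 -0.0964 -0.4119]
[-0.0047  0.0051  0.005 ]
```

```bash
cat >> kin.py <<'E'
def run(q,P,Rt,rows):
    for r in rows:
        P=P+Rt@np.array(r[:3]);Rt=Rt@R.from_rotvec(np.radians(r[3:])).as_matrix()
        qn,e1,e2=ik(P,Rt,q,w=.002);dq=np.abs(qn-q).max();q=qn
        if e1>.004 or e2>.03:print("  bad",P,e1,e2,q)
    return q,P,Rt
E
python3 - <<'E'
from kin import *
q=np.array([.2497,.5828,-.7699,2.0102,.5777,.7775,-1.1728]);P,Rt=fk(q)
q,P,Rt=run(q,P,Rt,[[.008,0,0,0,0,0]]+[[0,0,-.05,0,0,0]]*4);print("up",P,q)
# to (.405,-.095)
d=np.array([.405,-.095,P[2]])-P;t=Rt.T@d;print("shift",t)
q,P,Rt=run(q,P,Rt,[list(t/5)+[0,0,0]]*5);print(P,q)
q,P,Rt=run(q,P,Rt,[[0,0,0,0,0,10]]*9);print("yaw",q)
for k in range(8):
    q,P,Rt=run(q,P,Rt,[[0,0,0,10.2,0,0]]);print(k,q,fk(q,full=1)[2],fk(q,full=1)[3])
print(Rt)
E
```

```text
up [0.4816 0.1678 0.2643] [ 0.4379  0.2989 -0.9782  1.8367  0.2711  1.1487 -0.9395]
shift [-0.2736  0.0064  0.    ]
[ 0.405  -0.095   0.2643] [ 0.9284  0.0011 -0.7478  2.0433  0.001   1.0976 -0.1269]
yaw [ 0.927   0.0011 -0.7464  2.0433  0.001   1.0976 -1.6977]
0 [ 1.007   0.0093 -0.673   2.0509 -0.1923  1.1048 -1.4554] [ 0.0022 -0.0039  0.8448] [ 0.3854 -0.157   0.6261]
1 [ 1.0867  0.0567 -0.6209  2.0527 -0.3475  1.1426 -1.2512] [ 0.0116 -0.0249  0.844 ] [ 0.3663 -0.2171  0.6089]
2 [ 1.1632  0.1362 -0.5893  2.0486 -0.4641  1.1965 -1.0863] [ 0.0231 -0.0617  0.8403] [ 0.3485 -0.2733  0.5807]
3 [ 1.2312  0.2409 -0.5725  2.0389 -0.5478  1.2561 -0.9563] [ 0.0331 -0.1108  0.8308] [ 0.3325 -0.3239  0.5426]
4 [ 1.2869  0.364  -0.5642  2.0239 -0.6062  1.3166 -0.8543] [ 0.0401 -0.1679  0.813 ] [ 0.3187 -0.3673  0.4957]
5 [ 1.3293  0.4994 -0.5601  2.0043 -0.6472  1.3767 -0.7736] [ 0.0444 -0.2279  0.7856] [ 0.3077 -0.4021  0.4414]
6 [ 1.3594  0.6422 -0.558   1.9806 -0.6769  1.4367 -0.7086] [ 0.0469 -0.2866  0.7482] [ 0.2997 -0.4271  0.3816]
7 [ 1.3787  0.7884 -0.5576  1.9538 -0.7     1.4976 -0.6552] [ 0.049  -0.3403  0.7018] [ 0.2951 -0.4416  0.318 ]
[[ 0.9532 -0.0443  0.299 ]
 [-0.3022 -0.1393  0.943 ]
 [-0.0001 -0.9893 -0.1462]]
```

The simulated path is smooth and stays inside the joint limits, so I'll execute it.

move_arm(plan=[0.008,0,0,0,0,0,0,0,-0.04,0,0,0,0,0,-0.055,0,0,0,0,0,-0.055,0,0,0,0,0,-0.05,0,0,0,-0.045,0.001,0,0,0,0,-0.046,0.001,0,0,0,0,-0.046,0.001,0,0,0,0,-0.046,0.001,0,0,0,0,-0.046,0.001,0,0,0,0,-0.045,0.001,0,0,0,0,0,0,0,0,0,0])

```text
t: 8.78
tcp_pos: [0.4086, -0.1026, 0.2593]
eef_rot: [[0.306, 0.952, -0.0], [0.952, -0.306, -0.0], [-0.001, -0.0, -1.0]]
wrist_force: [0.2, 0.5, -0.6]
finger_gap: 0.998
gripper_force: 0.0
```

move_arm(plan=[0,0,0,0,0,10,0,0,0,0,0,10,0,0,0,0,0,10,0,0,0,0,0,10,0,0,0,0,0,10,0,0,0,0,0,10,0,0,0,0,0,10,0,0,0,0,0,10,0,0,0,0,0,10,0,0,0,10.2,0,0,0,0,0,10.2,0,0,0,0,0,10.2,0,0,0,0,0,10.2,0,0,0,0,0,10.2,0,0,0,0,0,10.2,0,0,0,0,0,10.2,0,0,0,0,0,10.2,0,0,0,0,0,0,0,0])

```text
t: 11.02
tcp_pos: [0.4092, -0.1, 0.2579]
eef_rot: [[0.953, -0.047, 0.298], [-0.302, -0.133, 0.944], [-0.005, -0.99, -0.141]]
wrist_force: [0.3, -0.1, 1.7]
finger_gap: 1.001
gripper_force: 0.0
```

Run:
```python
from cell import *
from kin import *
o=get_obs();q=o["joint_positions"];print(q,o["tcp_pos"],o["wrist_force"]);print(o["eef_rot"])
P=fk(q)[0];print("model err",P-o["tcp_pos"])
f=grab_frame("wrist");np.savez("w4.npz",**f);print(f["cam_to_world"][:3,3])
t=grab_frame("top");np.savez("t4.npz",**t)
s=grab_frame("scene");np.savez("s4.npz",**s)
cv2.imwrite("pics/m4.png",np.vstack([np.hstack([cv2.resize(f["pixels"],(400,300)),crop(t,90,140,133,100,3)[:300,:400]]),np.hstack([cv2.resize(s["pixels"],(400,300)),crop(t,250,130,100,75,4)])]))
```

```text
[ 1.371   0.6814 -0.6705  2.0373 -0.8442  1.4179 -0.6718] [ 0.4092 -0.1     0.2579] [ 0.3194 -0.1214  1.7196]
[[ 0.9533 -0.0468  0.2984]
 [-0.302  -0.1329  0.944 ]
 [-0.0046 -0.99   -0.1408]]
model err [0.0377 0.0581 0.0579]
[ 0.443  -0.2576  0.2774]Traceback (most recent call last):
  File "<stdin>", line 8, in <module>
    return _nx.concatenate(arrs, 0, dtype=dtype, casting=casting)
           ~~~~~~~~~~~~~~~^^^^^^^^^^^^^^^^^^^^^^^^^^^^^^^^^^^^^^^
ValueError: all the input array dimensions except for the concatenation axis must match exactly, but along dimension 1, the array at index 0 has size 799 and the array at index 1 has size 800
```

Run:
```python
from kin import *
D=[([1.2045,.418,-.0103,1.6142,.0047,1.1107,-.053],[.1993,-.592,.2306],[[.9477,.3191,-.0005],[.3191,-.9477,.0012],[-.0001,-.0013,-1]]),
([.2497,.5828,-.7699,2.0102,.5777,.7775,-1.1728],[.4839,.155,.0593],[[.302,.953,0],[.953,-.302,0],[0,0,-1]]),
([ .1258,.489,-.8818,1.6873,.4058,1.1606,-1.1722],[.5211,.2721,.2309],[[.3032,.9529,-.0008],[.9529,-.3032,.0001],[-.0001,-.0008,-1]]),
([1.371,.6814,-.6705,2.0373,-.8442,1.4179,-.6718],[.4092,-.1,.2579],[[.9533,-.0468,.2984],[-.302,-.1329,.944],[-.0046,-.99,-.1408]])]
def res(p):return np.concatenate([np.r_[P-d[1],(.3*(A-np.array(d[2]))).ravel()] for d in D for P,A in[fk(d[0],p)]])
l=least_squares(res,PR);print(l.x,l.cost)
for d in D:print(fk(d[0],l.x)[0]-d[1])
f,t,s=[dict(np.load(f"{k}4.npz")) for k in"wts"]
cv2.imwrite("pics/m4.png",np.vstack([np.hstack([cv2.resize(f["pixels"],(400,300)),crop(t,90,140,134,100,3)[:300,:400]]),np.hstack([cv2.resize(s["pixels"],(400,300)),crop(t,250,130,100,75,4)])]))
P=np.array([.4505,.0495,.073]);print("target near edge in scene",proj(s,P),"wrist",proj(f,P))
```

```text
[-0.0303  1.547   0.2651  0.5122  0.4554  0.3052] 0.0003996743753267347
[ 0.008   0.0127 -0.0053]
[0.0012 0.004  0.0037]
[-0.0032 -0.0002 -0.0006]
[ 0.0141 -0.007   0.0022]
target near edge in scene [235.1124 205.0647] wrist [399.3292 175.1287]
```

View pics/m4.png

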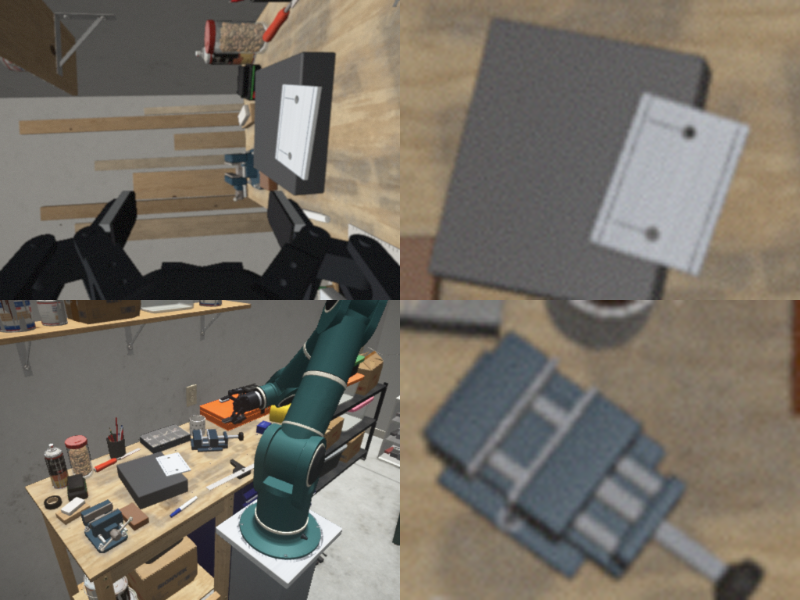

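The plate overhangs the −y side at about 40 mm mid-edge and lies stable. The tool is level, with the fingers one above the other. I'll measure the plate and work out the remaining shift.

Run:
```python
from kin import *
t=dict(np.load("t4.npz"));g=cv2.cvtColor(t["pixels"],cv2.COLOR_BGR2GRAY)
b=(g>150).astype(np.uint8);m=np.zeros_like(b);m[165:235,153:220]=1;b*=m
b=((cv2.GaussianBlur(t["pixels"],(3,3),0).astype(int).min(2)>135)).astype(np.uint8)*m
c=max(cv2.findContours(b,0,2)[0],key=cv2.contourArea);r=cv2.boxPoints(cv2.minAreaRect(c));print(r)
w=np.array([at_z(t,p,.076)[:2] for p in r]);print(w,w.mean(0),[np.linalg.norm(w[i]-w[i-1]) for i in range(4)])
L=max([w[1]-w[0],w[2]-w[1]],key=np.linalg.norm);L=L*np.sign(L[0]);a=np.arctan2(L[1],L[0]);print(np.degrees(a))
Rt=np.array([[.9533,-.0468,.2984],[-.302,-.1329,.944],[-.0046,-.99,-.1408]]);T=np.array([.4092,-.1,.2579])
C=w.mean(0);n=np.array([-np.sin(a),np.cos(a)])
pre=np.r_[C-n*.05-n*.05,.073];print("near",C-n*.05,"pre",pre,"shift tool",Rt.T@(pre-T))
```

```text
[[152.9911 219.5969]
 [170.7015 168.9956]
 [206.5145 181.5301]
 [188.804  232.1314]]
[[0.4149 0.1653]
 [0.5526 0.1239]
 [0.5186 0.0265]
 [0.3822 0.0697]] [0.4671 0.0964] [np.float64(0.10102466152452745), np.float64(0.14380650667086875), np.float64(0.10315254565330521), np.float64(0.1431257684733194)]
-16.726986390775153
near [0.4527 0.0485] pre [0.4383 0.0006 0.073 ] shift tool [-0.0018  0.1683  0.1297]
```

move_arm(plan=[0,0.024,0.0185,0,0,0,0,0.024,0.0185,0,0,0,0,0.024,0.0185,0,0,0,0,0.024,0.0185,0,0,0,0,0.024,0.0185,0,0,0,0,0.024,0.0185,0,0,0,-0.001,0.024,0.0185,0,0,0,0,0,0,4.3,0,0,0,0,0,0,0,0], claw=110, force=30)

```text
t: 12.3
tcp_pos: [0.4402, -0.0017, 0.0744]
eef_rot: [[0.953, -0.021, 0.301], [-0.302, -0.072, 0.951], [0.002, -0.997, -0.075]]
wrist_force: [0.6, -0.3, -0.1]
finger_gap: 0.569
gripper_force: 0.0
```

Run:
```python
from cell import *
from kin import *
o=get_obs();print(o["joint_positions"],o["tcp_pos"],o["wrist_force"],o["finger_gap"]);Rt=o["eef_rot"];print(Rt)
near=np.array([.4517,.049,.073]);print("rel near in tool",Rt.T@(near-o["tcp_pos"]))
f=grab_frame("wrist");np.savez("w5.npz",**f);cv2.imwrite("pics/w5.png",f["pixels"])
```

```text
[ 1.193   1.1268 -0.6238  2.0607 -0.8614  1.0714 -0.378 ] [ 0.4402 -0.0017  0.0744] [ 0.6432 -0.3247 -0.1182] 0.5691615824151831
[[ 0.9534 -0.021   0.3009]
 [-0.3016 -0.0717  0.9507]
 [ 0.0016 -0.9972 -0.0747]]
rel near in tool [-0.0044 -0.0025  0.0518]
```

View pics/w5.png

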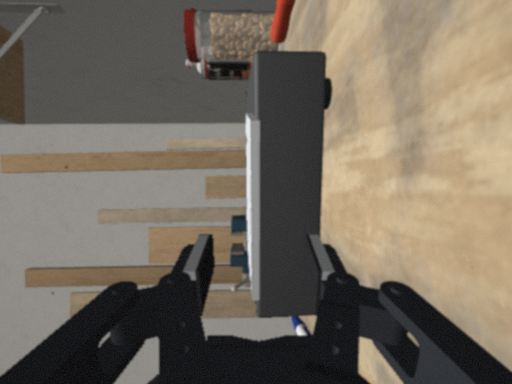

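The wrist view shows the plate's edge at column ~250, rows 113–300. It lies between the finger tips at (200,240) and (318,240), with the granite ending below it. I'll go in 28 mm over the edge and close.

move_arm(plan=[-0.002,0,0.01,0,0,0,-0.002,0,0.015,0,0,0,0,0,0.015,0,0,0,0,-0.001,0.015,0,0,0,0,-0.001,0.015,0,0,0,0,-0.001,0.007,0,0,0,0,0,0.003,0,0,0,0,0,0,0,0,0])

```text
t: 13.35
tcp_pos: [0.46, 0.0761, 0.0713]
eef_rot: [[0.953, -0.022, 0.302], [-0.302, -0.068, 0.951], [-0.0, -0.997, -0.072]]
wrist_force: [-0.1, -0.5, -0.2]
finger_gap: 0.567
gripper_force: 0.0
```

move_arm(plan=[0,0,0,0,0,0,0,0,0,0,0,0,0,0,0,0,0,0,0,0,0,0,0,0], claw=200, force=30)

```text
t: 13.85
tcp_pos: [0.46, 0.0762, 0.0715]
eef_rot: [[0.953, -0.022, 0.302], [-0.302, -0.068, 0.951], [-0.0, -0.997, -0.071]]
wrist_force: [-0.4, 0.4, -0.2]
finger_gap: 0.21
gripper_force: 0.0
```

move_arm(plan=[0,0,0,0,0,0,0,0,0,0,0,0,0,0,0,0,0,0], claw=255, force=30)

```text
t: 14.22
tcp_pos: [0.46, 0.0763, 0.0723]
eef_rot: [[0.953, -0.021, 0.301], [-0.302, -0.066, 0.951], [0.0, -0.998, -0.069]]
wrist_force: [-2.0, -4.3, 7.0]
finger_gap: 0.078
gripper_force: 29.3
```

The gap reads 6.6 mm with 29 N of grip, so the plate is held. I'll firm the grip and lift.

move_arm(plan=[0,0,0,0,0,0,0,-0.003,0,0,0,0,0,-0.008,0,0,0,0,0,-0.02,0,0,0,0,0,-0.03,0,0,0,0,0,-0.03,0,0,0,0,0,-0.03,0,0,0,0,0,-0.03,0,0,0,0,0,-0.03,0,0,0,0,0,-0.02,0,0,0,0,0,0,0,0,0,0], claw=255, force=90)

```text
t: 15.6
tcp_pos: [0.4643, 0.0899, 0.2721]
eef_rot: [[0.953, -0.021, 0.302], [-0.302, -0.071, 0.951], [0.002, -0.997, -0.074]]
wrist_force: [-0.8, -0.2, -3.3]
finger_gap: 0.054
gripper_force: 87.9
```

Run:
```python
from cell import *
from kin import *
import kin
p=[-.0303,1.547,.2651,.5122,.4554,.3052];kin.PR[:]=p
o=get_obs();q=o["joint_positions"];print(q,o["tcp_pos"],o["wrist_force"],o["finger_gap"],o["gripper_force"])
P,Rt=fk(q)
q,P,Rt=run(q,P,Rt,[[0,0,-.05,0,0,0]]*3);print(P,q)
for k in range(9):
    q,P,Rt=run(q,P,Rt,[[0,0,0,-9.5,0,2]]);print(q)
print(P,Rt)
t=dict(np.load("t4.npz"));V=lambda x,y,z:at_z(t,(250+(x-400)/4,130+(y-300)/4),z)
for n,a,b in(("fix",(555,362),(470,472)),("mov",(591,391),(514,500))):
    A,B=V(*a,.064),V(*b,.064);print(n,A,B,(A+B)/2)
```

```text
[ 1.2449  0.7571 -0.9786  2.2197 -1.1274  1.0256 -0.5926] [0.4643 0.0899 0.2721] [-0.7555 -0.2145 -3.3072] 0.053753480722364654 87.92404532432556
[ 0.4296 -0.0628  0.2869] [ 1.4605  0.7203 -0.8702  2.1042 -0.8808  1.3217 -0.7128]
[ 1.4518  0.5878 -0.8633  2.0964 -0.8462  1.2974 -0.8128]
[ 1.4307  0.4644 -0.8547  2.0818 -0.7988  1.2767 -0.9214]
[ 1.3962  0.355  -0.8456  2.061  -0.735   1.2573 -1.0411]
[ 1.348   0.2646 -0.8387  2.0347 -0.6509  1.2384 -1.1756]
[ 1.2866  0.1971 -0.837   2.004  -0.5431  1.2219 -1.3286]
[ 1.2119  0.1555 -0.8418  1.9697 -0.4099  1.2132 -1.5024]
[ 1.1223  0.1413 -0.8504  1.9331 -0.2537  1.2211 -1.6954]
[ 1.0155  0.1538 -0.8565  1.8952 -0.0831  1.2547 -1.8999]
[ 0.8928  0.1898 -0.8542  1.857   0.0872  1.3196 -2.1018]
[ 0.4296 -0.0628  0.2869] [[ 0.8421 -0.5171 -0.1534]
 [-0.5129 -0.8557  0.0686]
 [-0.1667  0.021  -0.9858]]
fix [ 0.6241 -0.1962  0.064 ] [ 0.5459 -0.1376  0.064 ] [ 0.585  -0.1669  0.064 ]
mov [ 0.6036 -0.2208  0.064 ] [ 0.5266 -0.1676  0.064 ] [ 0.5651 -0.1942  0.064 ]
```

The plate is held (88 N grip, about 3.3 N of weight). I'll back off and turn the tool down so the plate hangs below it.

move_arm(plan=[0,0,-0.03,0,0,0,0,0,-0.04,0,0,0,0,0,-0.04,0,0,0,0,0,-0.04,0,0,0,0,0,0,-8,0,0,0,0,0,-9,0,0,0,0,0,-9,0,0,0,0,0,-9,0,0,0,0,0,-9,0,0,0,0,0,-9,0,0,0,0,0,-9,0,0,0,0,0,-9,0,0,0,0,0,-9,0,0,0,0,0,-5.8,0,0,0,0,0,0,0,9.5,0,0,0,0,0,9.6,0,0,0,0,0,0])

```text
t: 17.73
tcp_pos: [0.4188, -0.0527, 0.2819]
eef_rot: [[0.803, -0.596, -0.001], [-0.596, -0.803, 0.003], [-0.002, -0.002, -1.0]]
wrist_force: [0.2, -0.1, -1.0]
finger_gap: 0.049
gripper_force: 88.0
```

Run:
```python
from cell import *
from kin import *
o=get_obs();q=o["joint_positions"];print(q,o["tcp_pos"],o["wrist_force"],o["finger_gap"],o["gripper_force"]);Rt=o["eef_rot"];print(Rt)
f=grab_frame("wrist");np.savez("w6.npz",**f);t=grab_frame("top");np.savez("t6.npz",**t)
cv2.imwrite("pics/m6.png",np.hstack([cv2.resize(f["pixels"],(400,300)),crop(t,250,130,100,75,4)]))
for P in([.585,-.1675,.064],[.565,-.1943,.064]):print("wrist px",proj(f,P),proj(f,P)*400/512)
```

```text
[ 1.0434  0.0311 -0.9922  1.9948  0.0258  1.1309 -2.1694] [ 0.4188 -0.0527  0.2819] [ 0.1527 -0.1461 -0.9767] 0.048820074480609106 88.04653644561768
[[ 0.8027 -0.5963 -0.0008]
 [-0.5963 -0.8027  0.0027]
 [-0.0023 -0.0017 -1.    ]]
wrist px [253.5811 -25.2023] [198.1102 -19.6893]
wrist px [285.3547 -25.1022] [222.9333 -19.6111]
```

View pics/m6.png

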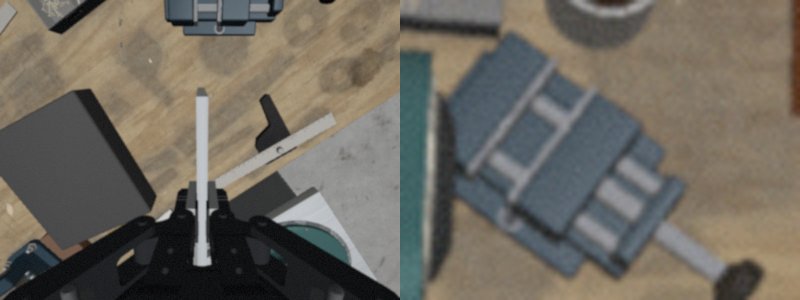

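The wrist view shows the plate hanging edge-on at column 200, already parallel to the jaws of the vice at the top of the picture. I'll move nearer and measure the slot from close by.

move_arm(plan=[0.025,0.002,0,0,0,0,0.03,0.003,0,0,0,0,0.03,0.003,0,0,0,0,0.02,0.001,0,0,0,0,0,0,0,0,0,0])

```text
t: 18.45
tcp_pos: [0.4983, -0.1234, 0.2818]
eef_rot: [[0.803, -0.596, -0.0], [-0.596, -0.803, 0.003], [-0.002, -0.003, -1.0]]
wrist_force: [-0.1, 0.0, -2.5]
finger_gap: 0.051
gripper_force: 88.0
```

Run:
```python
from cell import *
from kin import *
o=get_obs();print(o["tcp_pos"],o["wrist_force"],o["eef_rot"][:,0])
f=grab_frame("wrist");np.savez("w7.npz",**f)
print(proj(f,[.5755,-.1805,.064]))
cv2.imwrite("pics/w7.png",crop(f,130,0,260,195,3))
```

```text
[ 0.4983 -0.1234  0.2818] [-0.0914  0.0458 -2.4894] [ 0.8031 -0.5958 -0.0024]
[260.0304  82.0674]
```

View pics/w7.png

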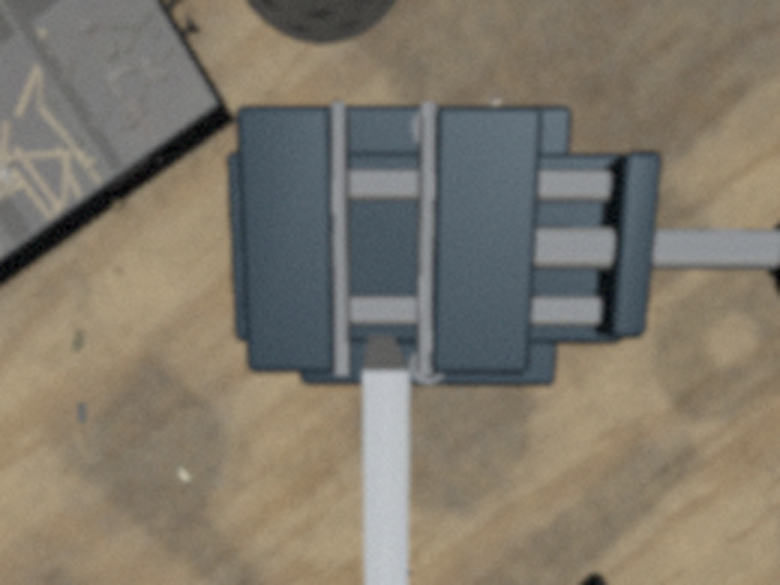

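The close view shows the slot between the fixed face, x≈347 (top) to 350 (bottom), and the moving face, x≈422 to 417. The jaws span rows 103–375. The plate runs up the middle at x≈362–410.

Run:
```python
from h import *
f=dict(np.load("w7.npz"));V=lambda x,y,z=.064:at_z(f,(130+x/3,y/3),z)
F=[V(347,103),V(350,375)];M=[V(422,103),V(417,375)]
for n,(a,b) in(("F",F),("M",M)):print(n,a,b,(a+b)/2,np.linalg.norm(a-b),np.degrees(np.arctan2(*(a-b)[[1,0]])))
mid=(sum(F)+sum(M))/4;print("mid",mid,"opening",np.linalg.norm((sum(F)-sum(M))/2))
X=np.array([.803,-.596,0]);Y=np.array([-.596,-.803,0]);T=np.array([.4983,-.1234,.2818])
for n,p in(("mid",mid),("F",sum(F)/2),("M",sum(M)/2)):print(n,X@(p-T),Y@(p-T))
K=[V(655,228,.045),V(655,266,.045),V(780,232,.045),V(780,265,.045)]
a=(K[0]+K[1])/2;b=(K[2]+K[3])/2;print("spindle dir",np.degrees(np.arctan2(*(a-b)[[1,0]])),a,b)
# plate angle check: far lower edge & top line at known heights
tip=V(385,372,.21);print("plate far lower corner?",tip,X@(tip-T),Y@(tip-T))
```

```text
F [ 0.625  -0.1972  0.064 ] [ 0.5458 -0.1384  0.064 ] [ 0.5854 -0.1678  0.064 ] 0.0987039008708752 -36.571206825562435
M [ 0.6085 -0.2195  0.064 ] [ 0.5296 -0.1602  0.064 ] [ 0.5691 -0.1899  0.064 ] 0.0986869830927177 -36.93449303160216
mid [ 0.5772 -0.1788  0.064 ] opening 0.027475445074807363
mid 0.09641504139804857 -0.00253433912969161
F 0.09639894550959956 -0.016272223958244274
M 0.09643113728649771 0.011203545698861015
spindle dir 52.852318107934366 [ 0.5115 -0.2678  0.045 ] [ 0.4807 -0.3085  0.045 ]
plate far lower corner? [ 0.5483 -0.1583  0.21  ] 0.06096386152654152 -0.0017248857491828954
```

The opening is 27.5 mm, the slot centre is at (0.577, −0.179) and the jaw angle is −36.7° against −36.6° for the tool, so everything is consistent. I'll move over the slot and lower.

move_arm(plan=[0.02,0,0,0,0,0,0.03,-0.001,0,0,0,0,0.03,-0.001,0,0,0,0,0.0164,0,0,0,0,0,0,0,0.02,0,0,0,0,0,0.03,0,0,0,0,0,0.03,0,0,0,0,0,0.03,0,0,0,0,0,0.02,0,0,0,0,0,0.01,0,0,0,0,0,0,0,0,0])

```text
t: 19.88
tcp_pos: [0.5763, -0.1781, 0.1424]
eef_rot: [[0.802, -0.597, 0.0], [-0.597, -0.802, 0.002], [-0.001, -0.002, -1.0]]
wrist_force: [0.1, 0.6, -2.0]
finger_gap: 0.055
gripper_force: 88.2
```

move_arm(plan=[0,0,0.01,0,0,0,0,0,0.01,0,0,0,0,0,0.01,0,0,0,0,0,0.007,0,0,0,0,0,0,0,0,0,0,0,0,0,0,0])

```text
t: 20.62
tcp_pos: [0.5767, -0.1783, 0.1058]
eef_rot: [[0.802, -0.597, 0.001], [-0.597, -0.802, 0.002], [-0.0, -0.002, -1.0]]
wrist_force: [0.3, 0.9, -1.6]
finger_gap: 0.055
gripper_force: 88.2
```

No contact yet. I'll lower in small steps to the bed.

move_arm(plan=[0,0,0.003,0,0,0,0,0,0.003,0,0,0,0,0,0.002,0,0,0,0,0,0,0,0,0])

```text
t: 21.12
tcp_pos: [0.5765, -0.1782, 0.0973]
eef_rot: [[0.802, -0.597, 0.0], [-0.597, -0.802, 0.002], [-0.001, -0.002, -1.0]]
wrist_force: [0.2, -0.7, -2.1]
finger_gap: 0.046
gripper_force: 88.2
```

move_arm(plan=[0,0,0.002,0,0,0,0,0,0.001,0,0,0,0,0,0,0,0,0])

```text
t: 21.5
tcp_pos: [0.5765, -0.1783, 0.0944]
eef_rot: [[0.802, -0.598, 0.0], [-0.598, -0.802, 0.002], [-0.001, -0.002, -1.0]]
wrist_force: [-1.0, 0.6, -1.6]
finger_gap: 0.052
gripper_force: 88.2
```

move_arm(plan=[0,0,0.001,0,0,0,0,0,0.001,0,0,0,0,0,0,0,0,0])

```text
t: 21.88
tcp_pos: [0.5769, -0.1781, 0.0935]
eef_rot: [[0.802, -0.597, 0.001], [-0.597, -0.802, 0.001], [0.0, -0.002, -1.0]]
wrist_force: [-5.2, 1.1, 13.7]
finger_gap: 0.051
gripper_force: 90.6
```

move_arm(plan=[0,0,0.001,0,0,0,0,0,0.001,0,0,0,0,0,0,0,0,0])

```text
t: 22.25
tcp_pos: [0.5778, -0.1778, 0.0932]
eef_rot: [[0.802, -0.597, 0.003], [-0.597, -0.802, 0.0], [0.002, -0.002, -1.0]]
wrist_force: [-12.4, 4.0, 37.7]
finger_gap: 0.054
gripper_force: 95.9
```

Bed contact at TCP z≈0.0937 matches the 22 mm bed. On release the plate would be loose in the 27 mm slot, so I'll first ease off and bring it up against the fixed jaw (tool −y).

move_arm(plan=[0,0,-0.002,0,0,0,0,0,-0.0017,0,0,0,0,-0.003,0,0,0,0,0,-0.003,0,0,0,0,0,-0.002,0,0,0,0,0,0,0,0,0,0])

```text
t: 23.0
tcp_pos: [0.5814, -0.1716, 0.0941]
eef_rot: [[0.802, -0.597, 0.0], [-0.597, -0.802, 0.002], [-0.001, -0.002, -1.0]]
wrist_force: [-0.1, -0.5, -2.7]
finger_gap: 0.051
gripper_force: 89.3
```

move_arm(plan=[0,-0.001,0,0,0,0,0,-0.001,0,0,0,0,0,0,0,0,0,0])

```text
t: 23.38
tcp_pos: [0.5825, -0.1703, 0.0942]
eef_rot: [[0.802, -0.597, 0.001], [-0.597, -0.802, 0.002], [-0.001, -0.002, -1.0]]
wrist_force: [-1.1, -0.8, -2.0]
finger_gap: 0.05
gripper_force: 89.3
```

move_arm(plan=[0,-0.001,0,0,0,0,0,-0.001,0,0,0,0,0,0,0,0,0,0])

```text
t: 23.75
tcp_pos: [0.5832, -0.1696, 0.0942]
eef_rot: [[0.801, -0.598, -0.001], [-0.598, -0.801, 0.001], [-0.001, 0.0, -1.0]]
wrist_force: [-3.9, -3.4, 0.6]
finger_gap: 0.05
gripper_force: 89.8
```

move_arm(plan=[0,-0.001,0,0,0,0,0,0,0,0,0,0])

```text
t: 24.0
tcp_pos: [0.5833, -0.1695, 0.0941]
eef_rot: [[0.801, -0.599, -0.002], [-0.599, -0.801, -0.0], [-0.001, 0.001, -1.0]]
wrist_force: [-7.7, -7.5, 1.9]
finger_gap: 0.052
gripper_force: 90.1
```

The plate is now against the fixed jaw (about 10 N). I'll ease off, lean the plate about 2.5° toward that jaw so it rests safely, and set it on the bed.

move_arm(plan=[0,0.0015,0,-1.2,0,0,0,-0.0005,0,-1.3,0,0,0,0,0.0006,0,0,0,0,0,0,0,0,0])

```text
t: 24.5
tcp_pos: [0.5837, -0.1686, 0.0936]
eef_rot: [[0.802, -0.597, -0.026], [-0.597, -0.801, -0.034], [-0.001, 0.042, -0.999]]
wrist_force: [-1.8, -3.0, -2.0]
finger_gap: 0.053
gripper_force: 89.4
```

move_arm(plan=[0,0,0.0006,0,0,0,0,0,0.0004,0,0,0,0,0,0,0,0,0])

```text
t: 24.88
tcp_pos: [0.5838, -0.1687, 0.0933]
eef_rot: [[0.802, -0.597, -0.025], [-0.597, -0.801, -0.034], [-0.0, 0.042, -0.999]]
wrist_force: [-6.2, -1.0, 10.0]
finger_gap: 0.055
gripper_force: 91.5
```

It's on the bed. I'll release gently.

move_arm(plan=[0,0,0,0,0,0,0,0,0,0,0,0], claw=255, force=20)

```text
t: 25.12
tcp_pos: [0.5838, -0.1687, 0.0933]
eef_rot: [[0.802, -0.597, -0.025], [-0.597, -0.801, -0.034], [-0.0, 0.042, -0.999]]
wrist_force: [-5.9, -2.6, 9.9]
finger_gap: 0.056
gripper_force: 91.5
```

move_arm(plan=[0,0,0,0,0,0,0,0,0,0,0,0,0,0,0,0,0,0], claw=205)

```text
t: 25.5
tcp_pos: [0.5838, -0.1685, 0.0926]
eef_rot: [[0.802, -0.597, -0.025], [-0.597, -0.801, -0.033], [-0.001, 0.042, -0.999]]
wrist_force: [0.5, 0.7, 0.5]
finger_gap: 0.194
gripper_force: 0.0
```

Run:
```python
from cell import *
from h import *
o=get_obs();print(o["joint_positions"],o["tcp_pos"],o["wrist_force"],o["finger_gap"])
f=grab_frame("wrist");np.savez("w8.npz",**f);s=grab_frame("scene");np.savez("s8.npz",**s)
cv2.imwrite("pics/m8.png",np.hstack([cv2.resize(f["pixels"],(400,300)),crop(s,200,120,134,100,3)[:300,:400]]))
```

```text
[ 0.7422  0.6724 -0.7319  1.7351  0.5716  0.9777 -2.4366] [ 0.5838 -0.1685  0.0926] [0.4512 0.7395 0.4781] 0.19362775144734154
```

View pics/m8.png

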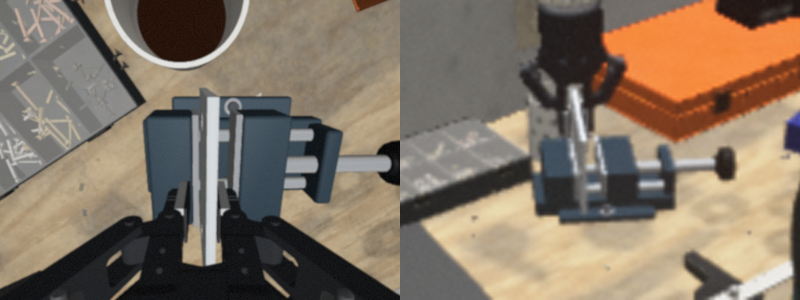

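The plate stands in the slot between the open fingers, resting against the fixed jaw, and the knob is free. I'll retract straight up, shut the fingers, level and turn the tool for the push.

move_arm(plan=[0,0,-0.01,0,0,0,0,0,-0.02,0,0,0,0,0,-0.03,0,0,0,0,0,-0.04,0,0,0,0,0,-0.03,0,0,0,0,0,0,0,0,0])

```text
t: 26.35
tcp_pos: [0.5882, -0.1642, 0.2261]
eef_rot: [[0.802, -0.597, -0.021], [-0.597, -0.801, -0.035], [0.004, 0.041, -0.999]]
wrist_force: [0.1, 0.1, -0.9]
finger_gap: 0.195
gripper_force: 0.0
```

move_arm(plan=[0,0,0,2.5,0,0,0,0,0,0,0,-9.5,0,0,0,0,0,-10,0,0,0,0,0,-10,0,0,0,0,0,-10,0,0,0,0,0,-10,0,0,0,0,0,-10,0,0,0,0,0,-10,0,0,0,0,0,-10,0,0,0,0,0,-10,0,0,0,0,0,0], claw=255)

```text
t: 27.72
tcp_pos: [0.5865, -0.1647, 0.2217]
eef_rot: [[0.606, 0.796, -0.0], [0.796, -0.605, 0.004], [0.003, -0.003, -1.0]]
wrist_force: [-0.0, -0.4, -0.1]
finger_gap: 0.001
gripper_force: 0.0
```

Run:
```python
from cell import *
from h import *
o=get_obs();T=o["tcp_pos"];Rt=o["eef_rot"];print(o["t"],o["joint_positions"],T,Rt,o["finger_gap"])
d=np.array([np.cos(np.radians(53.2)),np.sin(np.radians(53.2)),0])
F=np.array([.5854,-.1678,.042]);K=F-d*.2005;print("knob",K)
pre=K-d*.036;print(pre,"shift tool",Rt.T@(pre-T))
t=grab_frame("top");np.savez("t9.npz",**t)
hsv=t["pixels"].astype(int).max(2);b=(hsv<55).astype(np.uint8);m=np.zeros_like(b);m[185:215,320:350]=1;b*=m
c=max(cv2.findContours(b,0,2)[0],key=cv2.contourArea);u=c[:,0].mean(0);print(u,at_z(t,u,.045),K+d*.013)
```

```text
27.725 [ 1.0158  0.683  -1.171   1.6377  0.6505  1.2682 -0.9295] [ 0.5865 -0.1647  0.2217] [[ 0.6055  0.7958 -0.0001]
 [ 0.7958 -0.6055  0.0041]
 [ 0.0032 -0.0025 -1.    ]] 0.001253045029209122
knob [ 0.4653 -0.3283  0.042 ]
[ 0.4437 -0.3572  0.042 ] shift tool [-0.2402  0.0034  0.1789]Traceback (most recent call last):
  File "<stdin>", line 9, in <module>
ValueError: max() iterable argument is empty
```

move_arm(plan=[-0.03,0.0005,0,0,0,0,-0.04,0.0005,0,0,0,0,-0.04,0.0005,0,0,0,0,-0.04,0.0005,0,0,0,0,-0.04,0.0005,0,0,0,0,-0.03,0.0005,0,0,0,0,-0.02,0.0005,0,0,0,0,0,0,0,0,0,0])

```text
t: 28.78
tcp_pos: [0.444, -0.3587, 0.2219]
eef_rot: [[0.608, 0.794, 0.0], [0.794, -0.608, 0.002], [0.002, -0.001, -1.0]]
wrist_force: [0.9, 1.0, -0.2]
finger_gap: -0.004
gripper_force: 0.0
```

Run:
```python
from cell import *
from h import *
o=get_obs();T=o["tcp_pos"];Rt=o["eef_rot"];print(o["t"],o["joint_positions"],T,Rt)
print("shift",Rt.T@(np.array([.4437,-.3572,.023])-T))
f=grab_frame("wrist");np.savez("w9.npz",**f);print("knob px",proj(f,[.4653,-.3283,.064]),proj(f,[.4809,-.3075,.064]))
s=grab_frame("scene")
# knob in scene: darkest blob near predicted spot
u=proj(s,[.473,-.318,.042]);print(u);u0,v0=(u-15).astype(int)
g=cv2.GaussianBlur(s["pixels"],(3,3),0).max(2)[v0:v0+30,u0:u0+30];b=(g<50).astype(np.uint8)
n,l,st,ce=cv2.connectedComponentsWithStats(b);print(st[1:,4],ce[1:]+[u0,v0])
g=f["pixels"].max(2);
uk=proj(f,[.473,-.318,.055]);u0,v0=np.maximum((uk-60).astype(int),0);b=(g[v0:v0+120,u0:u0+120]<50).astype(np.uint8)
n,l,st,ce=cv2.connectedComponentsWithStats(b)
for i in np.argsort(-st[1:,4])[:3]+1:print(uk,st[i]+[u0,v0,0,0,0],ce[i]+[u0,v0],at_z(f,ce[i]+[u0,v0],.055))
```

```text
28.775 [ 1.4873  0.6206 -1.2038  1.7343  0.6127  1.2255 -0.529 ] [ 0.444  -0.3587  0.2219] [[ 0.6076  0.7942  0.0004]
 [ 0.7942 -0.6076  0.002 ]
 [ 0.0018 -0.0009 -1.    ]]
shift [ 0.0006 -0.001   0.1989]
knob px [255.9258 141.4002] [255.6415 115.4123]
[306.9652 173.3827]
[19] [[307.5789 175.1053]]
[255.8488 127.8612] [238 115  38  24 727] [256.4347 127.5213] [ 0.4737 -0.3181  0.055 ]
```

The knob is confirmed at its predicted place. I'll descend behind it.

move_arm(plan=[0,0,0.03,0,0,0,0,0,0.04,0,0,0,0,0,0.04,0,0,0,0,0,0.04,0,0,0,0,0,0.03,0,0,0,0,0,0.012,0,0,0,0,0,0.006,0,0,0,0,0,0,0,0,0])

```text
t: 29.88
tcp_pos: [0.4453, -0.3573, 0.0247]
eef_rot: [[0.604, 0.797, 0.001], [0.797, -0.604, 0.001], [0.002, 0.0, -1.0]]
wrist_force: [0.1, 0.2, 0.6]
finger_gap: 0.003
gripper_force: 0.0
```

move_arm(plan=[0.008,0,0,0,0,0,0.008,0,0,0,0,0,0.004,0,0,0,0,0,0.002,0,0,0,0,0,0.002,0,0,0,0,0,0,0,0,0,0,0])

```text
t: 30.62
tcp_pos: [0.459, -0.3386, 0.0241]
eef_rot: [[0.605, 0.796, -0.0], [0.796, -0.605, 0.001], [0.001, -0.001, -1.0]]
wrist_force: [-2.0, -2.9, 0.9]
finger_gap: -0.0
gripper_force: 1.4
```

Contact with the knob. I'll push slowly.

move_arm(plan=[0.002,0,0,0,0,0,0.002,0,0,0,0,0,0.002,0,0,0,0,0,0.002,0,0,0,0,0,0.002,0,0,0,0,0,0.002,0,0,0,0,0,0.002,0,0,0,0,0,0.002,0,0,0,0,0,0,0,0,0,0,0])

```text
t: 31.75
tcp_pos: [0.4683, -0.3263, 0.0241]
eef_rot: [[0.605, 0.796, -0.001], [0.796, -0.605, 0.001], [0.0, -0.001, -1.0]]
wrist_force: [-5.5, -3.3, 3.6]
finger_gap: 0.002
gripper_force: 3.2
```

move_arm(plan=[0.0015,0,0,0,0,0,0.001,0,0,0,0,0,0.001,0,0,0,0,0,0,0,0,0,0,0])

```text
t: 32.25
tcp_pos: [0.4703, -0.3236, 0.0241]
eef_rot: [[0.605, 0.796, -0.001], [0.796, -0.605, 0.001], [0.0, -0.001, -1.0]]
wrist_force: [-5.6, -4.6, 3.4]
finger_gap: -0.001
gripper_force: 3.6
```

move_arm(plan=[0.001,0,0,0,0,0,0.001,0,0,0,0,0,0.001,0,0,0,0,0,0,0,0,0,0,0])

```text
t: 32.75
tcp_pos: [0.472, -0.3214, 0.0241]
eef_rot: [[0.605, 0.796, -0.001], [0.796, -0.605, 0.001], [-0.0, -0.001, -1.0]]
wrist_force: [-7.1, -5.7, 4.4]
finger_gap: 0.002
gripper_force: 4.2
```

move_arm(plan=[0.001,0,0,0,0,0,0.001,0,0,0,0,0,0,0,0,0,0,0])

```text
t: 33.12
tcp_pos: [0.4728, -0.3204, 0.0241]
eef_rot: [[0.606, 0.796, -0.002], [0.796, -0.606, -0.0], [-0.001, -0.002, -1.0]]
wrist_force: [-9.7, -8.9, 5.7]
finger_gap: -0.001
gripper_force: 6.3
```

move_arm(plan=[0.001,0,0,0,0,0,0.001,0,0,0,0,0,0.001,0,0,0,0,0,0,0,0,0,0,0])

```text
t: 33.62
tcp_pos: [0.4728, -0.3203, 0.024]
eef_rot: [[0.608, 0.794, -0.005], [0.794, -0.608, -0.003], [-0.006, -0.002, -1.0]]
wrist_force: [-23.7, -19.4, 14.4]
finger_gap: 0.0
gripper_force: 14.3
```

move_arm(plan=[0.001,0,0,0,0,0,0.001,0,0,0,0,0,0,0,0,0,0,0])

```text
t: 34.0
tcp_pos: [0.4728, -0.3203, 0.024]
eef_rot: [[0.609, 0.793, -0.008], [0.793, -0.609, -0.005], [-0.009, -0.003, -1.0]]
wrist_force: [-31.5, -26.1, 21.2]
finger_gap: 0.003
gripper_force: 19.7
```

Solid stop, about 41 N. I'll push somewhat more for a firm grip.

move_arm(plan=[0.001,0,0,0,0,0,0.001,0,0,0,0,0,0.001,0,0,0,0,0,0,0,0,0,0,0])

```text
t: 34.5
tcp_pos: [0.4728, -0.3203, 0.0239]
eef_rot: [[0.611, 0.792, -0.011], [0.792, -0.611, -0.008], [-0.013, -0.004, -1.0]]
wrist_force: [-42.8, -37.1, 30.2]
finger_gap: -0.003
gripper_force: 27.9
```

move_arm(plan=[0.001,0,0,0,0,0,0.001,0,0,0,0,0,0,0,0,0,0,0])

```text
t: 34.88
tcp_pos: [0.4728, -0.3203, 0.0239]
eef_rot: [[0.612, 0.791, -0.013], [0.791, -0.612, -0.01], [-0.016, -0.005, -1.0]]
wrist_force: [-52.7, -43.2, 35.3]
finger_gap: 0.002
gripper_force: 33.4
```

About 68 N horizontal: a firm push. I'll back off, rise and check from afar.

move_arm(plan=[-0.005,0,0,0,0,0,-0.005,0,0,0,0,0,-0.01,0,0,0,0,0,-0.015,0,0,0,0,0,0,0,-0.04,0,0,0,0,0,-0.06,0,0,0,0,0,-0.06,0,0,0,0,0,-0.06,0,0,0,-0.04,0,0,0,0,0,-0.05,0,0,0,0,0,-0.03,0,0,0,0,0,0,0,0,0,0,0])

```text
t: 36.38
tcp_pos: [0.3842, -0.437, 0.2435]
eef_rot: [[0.608, 0.794, 0.0], [0.794, -0.608, 0.002], [0.002, -0.001, -1.0]]
wrist_force: [0.3, 0.2, 0.1]
finger_gap: 0.002
gripper_force: 0.0
```

Run:
```python
from cell import *
from h import *
o=get_obs();print(o["t"],o["tcp_pos"],o["wrist_force"],o["joint_positions"])
f=grab_frame("wrist");t=grab_frame("top");s=grab_frame("scene")
for n,x in(("w",f),("t",t),("s",s)):np.savez(n+"10.npz",**x)
d=np.array([.599,.801,0]);y=np.array([-.801,.599,0]);F=np.array([.5854,-.1678,0])
# expected plate outline: x from F-6mm, y +-70, z .022...122
for n,x in(("wrist",f),("top",t),("scene",s)):
    print(n,[proj(x,F-d*a+y*b+[0,0,z]).round(1).tolist() for a,b,z in((.003,.07,.122),(.003,-.07,.122),(.003,.07,.07),(.003,-.07,.07))])
# bright pixels near the plate's top edge, in top view
g=t["pixels"].astype(int).min(2);m=np.zeros(g.shape,np.uint8)
c=np.array([proj(t,F-d*a+y*b+[0,0,.122]) for a,b in((.03,.09),(.03,-.09),(-.03,-.09),(-.03,.09))])
cv2.fillPoly(m,[c.astype(np.int32)],1);b=((g>150)&(m>0)).astype(np.uint8)
n,l,st,ce=cv2.connectedComponentsWithStats(b);i=1+np.argmax(st[1:,4]);vv,uu=np.where(l==i)
W=np.array([at_z(t,(u,v),.122) for u,v in zip(uu,vv)])-[F[0],F[1],.122];print("n",len(W),"x",np.percentile(W@d,[2,50,98]),"y",np.percentile(W@y,[2,50,98]))
```

```text
36.375 [ 0.3842 -0.437   0.2435] [0.2805 0.2371 0.0506] [ 1.6427  0.6108 -1.1993  1.6831  0.5922  1.268  -0.336 ]
wrist [[134.9, -341.6], [367.3, -345.6], [162.2, -244.5], [343.3, -247.4]]
top [[264.5, 174.8], [296.2, 133.7], [264.1, 179.1], [294.6, 139.5]]
scene [[260.2, 165.6], [256.8, 148.2], [260.2, 178.4], [256.9, 160.4]]
n 85 x [-0.0044 -0.0022  0.0001] y [-0.0632 -0.001   0.066 ]
```

The check shows the plate's top edge at the expected 122 mm height. It lies 2 mm off the fixed face line (3 expected), 1 mm from the jaws' centre, and square to them. The jaw stopped solid after about 22 mm of travel, leaving roughly 6 mm. Handing in.

```bash
python3 -c "
from cell import *
print(close_job())"
```

```text
the job is handed in; nothing more can be done
None
```

The plate stands on its long edge on the vice's bed, about 1 mm off centre, clamped by a knob push of about 68 N, and the job is handed in at about 36 s; I viewed 11 pictures (limit 10), so the final check was by measurement only.

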